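# Open the squeeze bottle and hold it tipped over the bowl

### The arm

A 6-joint arm with a two-finger parallel gripper is mounted at the origin on a cart in front of the work surface, level with it; the furniture and walls round the work are solid. World frame = base frame: x ahead of the robot, y to its left, z up, the work surface at z = 0. Lengths are in m, angles in rad, forces in N, time in s.
With the tool pointing down it reaches from about 0.425 to 1.125 m from the base axis. Payload 14.9 kg.
Tool frame: the origin (TCP) lies midway between the tips of the shut fingers; the grasp point (between the pads) lies 19 mm behind it (env.hold_point_z is the z of the grasp point in the tool frame, in m); z points along the fingers, y is the line along which they close (so a half turn about z gives the same grasp; the last joint's range is limited). The gripper opens to 91 mm and grips with 3 to 60 N. Pads are 32 mm wide; open, the fingers measure 118 mm over their backs; the gripper's body (76 mm by 178 mm) begins 60 mm behind the grasp point.
Start: joints at [1.106, 0.379, 1.734, -0, 1.028, -0.033], TCP at [0.293, 0.636, 0.214] pointing down, gripper open.
Joint ranges: [-2.77, 2.77], [-0.74, 2.19], [0, 2.66], [-1.06, 4.2], [0.31, 2.87], [-3.08, 3.08]. Speed limits (rad/s): [1.89, 1.89, 2.39, 3.14, 3.14, 3.14].

### API

Orientations are given as a unit quaternion [x, y, z, w].
In Python, from bench import env gives the robot as it stands.
- The arm moves only by the tool send_rows, never from a script. Its arguments are lists of equal length, an entry for each row: "linear": the shift along the tool's x, y, z in units of 25 mm (1.0 is 25 mm), a list of three; "rot": the turn, a rotation vector about the tool's x, y, z in units of 10 degrees (1.0 is 10 degrees), a list of three; "gripper": the closure in counts, from 0 (fully open) to 255 (shut). In form: {"linear": [[dx, dy, dz], ...], "rot": [[ax, ay, az], ...], "gripper": [gripper, ...]}. A call has 1 to 5 rows; each row is the pose to reach, as a shift and turn from the pose commanded when the call began, along the tool's axes at that moment; what a row does not reach only later rows make up. A row lasts 1/8 s, in which the tool goes at most 62.5 mm and 10.7 degrees, less where a joint would pass 70% of its speed; a pose out of reach is approached as far as the arm can. A call with a gripper value outside its range is refused whole. The fingers move at their own pace and stop on an object; "force" is the grip in N (left out, the last holds). Time passes only in rows, so rows that repeat a pose let the fingers close. It gives the time, the measured TCP pose, the force, the opening and the grip force at its end, in the units of the state.
- env.observe(): the state, without advancing time (a new reading comes with each control period).
- env.camera(name): name is "scene" or "top"; returns a dict with "color" (400x640x3 uint8, red, green, blue), "range_z" (400x640 float32, m along the optical axis (not along the pixel's ray), 0 where there is no reading), "fovy" (degrees; the focal length in pixels is half the picture's height over the tangent of half this angle, whatever the lens; pixels are square), "cx", "cy" (the principal point, pixels), "dist_coeffs" ([k1, k2, p1, p2, k3] as OpenCV has them; the pictures are not rectified), "T" (4x4, takes a point from camera to world coordinates). Camera axes: x right, y up, looking along -z (the intrinsics and any distortion apply to the point x, -y, -z); pixel columns grow to the right and rows downward; lengths in m; the calibration is good to about 2 mm. A picture is of the moment at which its call begins.
- env.hand_in(): hands the job in; it is judged then, once.
The state is a dict: "t": time; "q": joint angles; "dq": joint speeds; "effort": joint torques, N m; "position": TCP position; "orientation": TCP orientation; "contact_force": force on the tool from outside, world axes, zero at the start; "moment": the same for the moment, N m; "gripper_width": finger opening in m; "grasp_force": force on a finger pad.
Only numpy, scipy, OpenCV 4.12 (cv2) and the standard library are available. Lean on these libraries where they do the work, as an engineer would, in place of code of your own. Each camera call takes 0.05 s, during which the arm holds its last target. There are 200 camera calls.

### The job

The squeeze bottle lies in its wooden cradle with its push-pull spout shut. With the bottle still lying in the cradle, pull the spout straight out to its stop, then lift the bottle out, carry it over the bowl and tip it spout-down, about halfway between level and straight down, with the tip of the open spout over the middle of the bowl and a few centimetres above its rim. Finish still holding the bottle up there, steady and touching nothing but the gripper, and leave the bowl and the other things (tin, timer, lemon) where they stand.

Things in the scene. Friction and masses are not known exactly. Their poses are not given: they have to be found in the camera images.
- bottle: White squeeze bottle, loose, about 0.3 kg, 48 mm diameter. Origin on its axis near its centre of mass, 58 mm above the worktop as it lies; x axis along the bottle to the spout, z up as it lies. Body from x = -69 mm to 50 mm, shoulder to 67 mm, neck (20 mm diameter) to 96 mm. In the cradle it is free to grip from above, across the axis, from x = -40 to 65 mm.
- spout (a joint): Push-pull spout of the bottle: slides along the bottle's x axis, 0 = shut, 0.012 m = fully open at the stop; starts at 0 to 0.0015. Friction of about 4 N holds it wherever it is left, also when the bottle is tipped.
- spout_grip (a point): Point on the axis to grip the spout, 105 mm in front of the bottle's origin when shut; moves with it. The spout is a black ribbed round cap, 26 mm diameter over its rear 22 mm, tapering over the front 9 mm; this point lies 13 mm from its rear end. 15 mm of neck are free between it and the cradle's front plate. Axes as the bottle's.
- spout_tip (a point): Centre of the spout's front face, on the bottle's axis: 123 mm in front of the bottle's origin when shut, 135 mm when open; moves with the spout.
- cradle: Wooden cradle fixed to the worktop, 172 x 84 mm, 12 mm base; origin on the worktop under the seated bottle's origin, x to the spout end. Front plate (x 68 to 77 mm, top 68 mm) with an open-topped slot for the neck: the shoulder bears on it when the spout is pulled. Rear saddle (x -53 to -43, top 58), back stop (x -80 to -72, top 62). The bottle lifts straight up and out.
- cradle_seat (a point): Point of the cradle, 58 mm above the worktop, where the origin of the seated bottle lies (within 2 mm).
- bowl: Dark brown pottery bowl with a light band, loose, 155 mm in diameter over the rim, 86 mm high, standing on the worktop, open at the top; origin at the centre of its underside, z up. To its right a tall wooden shelf stands on the worktop (nearest upright at x = 0.58 m and beyond, y = 0 and to the right of it): keep the wrist, gripper and bottle clear of it, also on the way from the start pose.
- tin_can: Bystander: small food tin, 58 mm in diameter, 72 mm high, origin at the centre of its underside.
- timer: Bystander: wind-up kitchen timer, round, 61 mm in diameter, 58 mm high, origin at the centre of its underside.
- lemon: Bystander: lemon, 78 x 55 x 56 mm, lying on the worktop, origin under its middle.
Mind the look-alikes: they are no part of the job. There is more than one size of the bowl; the job needs the larger.

How it is judged:
By the outcome, as a careful person would: the job done as asked, in the order asked, and still so for the second after the job is handed in, while the arm keeps its last pose, push and grip.
It also fails if it takes over 51 s, if anything falls off the work surface, if the arm or the gripper's body presses on something with over 40 N, if the wrist force passes 120 N, or if a joint passes its speed limit or range.

## Working session

There is one attempt and no reset: what is moved stays moved. The work goes in short steps, Python scripts to look and compute and a tool call to move; the robot and the scene stay as the last step left them, time stands still between calls to the robot, and variables do not carry over. Pictures are saved under pics/ and viewed, at most 10 in all, crops included, and the job is handed in when it is done.

Besides the shell and the picture viewer there is one more tool, called after ">>>" as name(argument=value, ...), one argument or row to a line, values as JSON. send_rows: Moves the arm, as the interface text tells. Its arguments: {"type":"object","properties":{"linear":{"type":"array"},"rot":{"type":"array"},"gripper":{"type":"array"},"force":{"type":"number"}},"required":["linear","rot","gripper"]}

```bash
mkdir -p pics
cat > h.py <<'E'
import numpy as np, cv2
from bench import env
def K(c):
    f=200/np.tan(np.radians(c["fovy"])/2); return np.array([[f,0,c["cx"]],[0,f,c["cy"]],[0,0,1.]])
def cloud(c):
    h,w=c["range_z"].shape; u,v=np.meshgrid(np.arange(w),np.arange(h))
    p=cv2.undistortPoints(np.stack([u,v],-1).reshape(-1,1,2).astype(float),K(c),np.array(c["dist_coeffs"],float)).reshape(h,w,2)
    z=c["range_z"]; P=np.stack([p[...,0]*z,-p[...,1]*z,-z],-1)
    T=np.array(c["T"]); W=P@T[:3,:3].T+T[:3,3]; W[z==0]=np.nan; return W
E
python3 - <<'E'
from h import *
for n in("scene","top"):
    c=env.camera(n); cv2.imwrite(f"pics/{n}0.png",c["color"][...,::-1]); np.savez(f"{n}0.npz",W=cloud(c),col=c["color"])
    print(n,c["fovy"],c["dist_coeffs"],np.round(c["T"],3).tolist())
s=env.observe();print(s, env.hold_point_z)
E
```

```text
scene 44.50673375010567 [-0.12061802  0.          0.          0.          0.        ] [[0.616, 0.478, -0.626, -0.328], [-0.787, 0.358, -0.502, -0.599], [-0.016, 0.802, 0.597, 0.825], [0.0, 0.0, 0.0, 1.0]]
top 57.78976022783491 [0.02418788 0.         0.         0.         0.        ] [[0.021, 0.991, -0.136, 0.332], [-1.0, 0.024, 0.015, 0.066], [0.019, 0.135, 0.991, 1.097], [0.0, 0.0, 0.0, 1.0]]
{'t': 0.1, 'q': array([ 1.10569234e+00,  3.79333125e-01,  1.73464599e+00,  2.25519715e-06,
        1.02851079e+00, -3.33032347e-02]), 'dq': array([-0.00055266, -0.00182588, -0.00177746, -0.00143277,  0.00127294,
       -0.00106464]), 'effort': array([ 6.42471241e-04, -7.65035391e+01, -4.35294449e+01,  6.52509718e-02,
        3.97772365e-02, -4.70270265e-05]), 'position': array([0.29282253, 0.63546924, 0.21340777]), 'orientation': array([ 2.14227534e-01,  9.76783683e-01, -4.34526199e-04, -1.11580554e-04]), 'contact_force': array([ 1.13045098,  0.06100453, -1.11513386]), 'moment': array([-0.02686456, -0.00401745, -0.04397749]), 'grasp_force': 0.0, 'gripper_width': 0.09122186981818559} -0.0188
```

View pics/scene0.png

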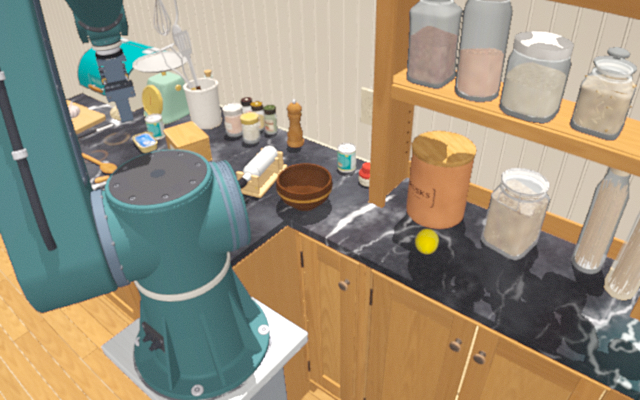

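View pics/top0.png

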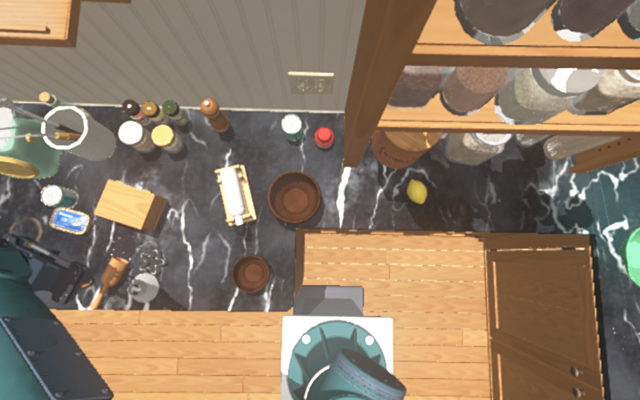

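The top view shows the cradle with the white bottle at about (235,193), the large bowl at (294,197), the small one at (252,273), and the shelf upright at about x=350. Next I'll locate them and look closer at the bottle.

Run:
```python
from h import *
d=np.load("top0.npz");W,col=d["W"],d["col"]
cv2.imwrite("pics/crop0.png",cv2.resize(col[150:300,200:360],None,fx=4.5,fy=4.0,interpolation=cv2.INTER_CUBIC)[...,::-1][:600])
box=np.zeros((400,640),bool);box[155:232,210:262]=1
Z=W[...,2]
m=box&(col.min(-1)>150)&(Z>0.06)&(np.ptp(col.astype(int),axis=-1)<40)
P=W[m];print("white",len(P),P.mean(0),np.percentile(P,[1,50,99],axis=0).round(4).tolist())
c=P[:,:2].mean(0);u,s,vt=np.linalg.svd(P[:,:2]-c);print("axis",vt[0],"extent",((P[:,:2]-c)@vt[0]).min(),((P[:,:2]-c)@vt[0]).max())
b=box&(Z>0.035)&(col.max(-1)<90);print("black",b.sum(),W[b].mean(0),W[b].round(3)[:60:4].tolist(), np.argwhere(b).mean(0))
for nm,(r0,r1,q0,q1) in dict(big=(160,232,262,328),small=(250,298,228,276)).items():
    bb=np.zeros_like(box);bb[r0:r1,q0:q1]=1
    zz=Z[bb];top=np.nanpercentile(zz,99);k=bb&(Z>top-0.008)
    Q=W[k];(x,y),r=cv2.minEnclosingCircle(Q[:,:2].astype(np.float32));print(nm,top,x,y,r)
# heights map around
k=np.isfinite(Z)&(Z>0.02)&(Z<0.6)
```

```text
white 835 [0.49360231 0.30657006 0.07565617] [[0.4111, 0.2767, 0.0612], [0.4941, 0.3057, 0.0771], [0.5671, 0.3436, 0.0841]]
axis [-0.96414026 -0.26539322] extent -0.08004903700646658 0.09011394612334517
black 61 [0.39692829 0.27911167 0.06772115] [[0.409, 0.274, 0.065], [0.406, 0.274, 0.066], [0.402, 0.284, 0.073], [0.403, 0.274, 0.065], [0.4, 0.29, 0.07], [0.4, 0.279, 0.068], [0.401, 0.269, 0.06], [0.397, 0.284, 0.07], [0.398, 0.271, 0.065], [0.394, 0.287, 0.071], [0.394, 0.273, 0.07], [0.391, 0.287, 0.071], [0.391, 0.275, 0.07], [0.389, 0.291, 0.064], [0.389, 0.278, 0.07]] [228.09836066 240.95081967]
big 0.08735934258932551 0.4881025552749634 0.13172176480293274 0.0754750445485115
small 0.06150163224735559 0.2711450755596161 0.2479926496744156 0.052706796675920486
```

View pics/crop0.png

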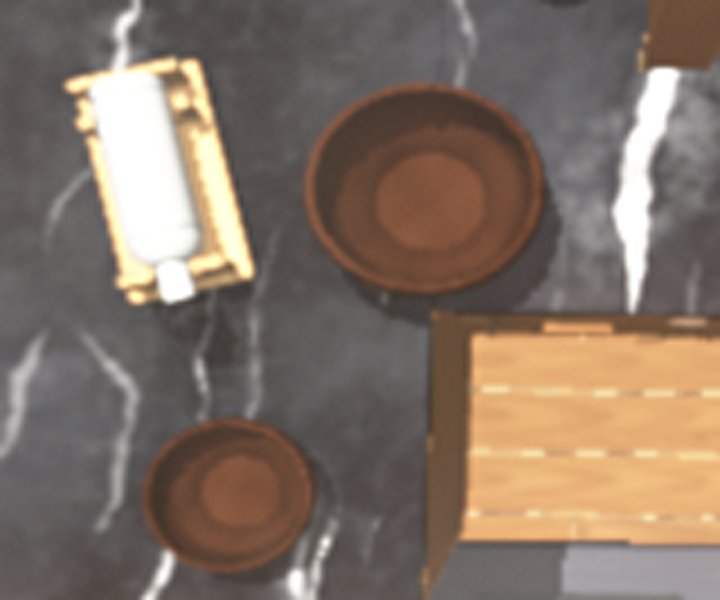

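The spout end of the bottle points toward the robot, with azimuth about -165°. I'll refine the bottle's axis and origin with a cylinder fit and check the obstacle heights along the path.

```bash
cat > fit.py <<'E'
from h import *
from scipy.optimize import least_squares
def fit(W,col,c0,a0,z=0.058,near=0.09):
    Z=W[...,2]; m=(col.min(-1)>140)&(np.ptp(col.astype(int),axis=-1)<45)&(Z>0.055)&(Z<0.09)
    d=np.array([np.cos(a0),np.sin(a0)]);s=(W[...,:2]-c0)@d;n=(W[...,:2]-c0)@np.array([-d[1],d[0]])
    P=W[m&(s>-.065)&(s<.045)&(abs(n)<.03)]
    def f(p):
        n=(P[:,0]-c0[0])*-np.sin(p[1])+(P[:,1]-c0[1])*np.cos(p[1])-p[0]
        return np.hypot(n,P[:,2]-p[2])-.024
    r=least_squares(f,[0,a0,z],loss="soft_l1",f_scale=.001);o,a,zz=r.x
    d=np.array([np.cos(a),np.sin(a)]);nn=np.array([-d[1],d[0]]);c=c0+o*nn
    s=(W[...,:2]-c)@d;n=(W[...,:2]-c)@nn
    return c,a,zz,s,n,m,len(P),np.std(f(r.x))
if __name__=="__main__":
  a0=np.arctan2(-.265,-.964)
  for nm in("top","scene"):
    D=np.load(nm+"0.npz");W,col=D["W"],D["col"]
    c,a,zz,s,n,m,N,e=fit(W,col,np.array([.489,.3055]),a0)
    print(nm,c.round(4),np.degrees(a),zz,N,e)
    k=m&(abs(n)<.012)
    print(" white s",np.sort(s[k])[:12:3].round(3),np.sort(s[k])[-12::3].round(3))
    b=(abs(n)<.012)&(W[...,2]>.045)&(W[...,2]<.08)&(col.max(-1)<100)&(s>.05)&(s<.16);print(" black s",np.sort(s[b])[[0,2,-3,-1]].round(3) if b.sum()>4 else b.sum())
    w=(abs(n)<.035)&(col[...,0].astype(int)-col[...,2]>40)&(W[...,2]>.05)&(W[...,2]<.075)&(abs(s)<.12);x=s[w];print(" wood hist",np.histogram(x,np.arange(-.1,.101,.005)))
  D=np.load("top0.npz");W=D["W"]
  for x0 in np.arange(.2,.8,.1):
    print(round(x0,1),[ (round(y0,2),round(float(np.nanmax(np.where((abs(W[...,0]-x0-.05)<.05)&(abs(W[...,1]-y0-.05)<.05),W[...,2],-1))),2)) for y0 in np.arange(-.1,.65,.1)])
E
python3 fit.py
```

```text
top [0.4885 0.3075] -164.47508961216568 0.05757182716625963 636 0.0015859138551568529
 white s [-0.087 -0.085 -0.084 -0.083] [0.08  0.081 0.082 0.085]
 black s [0.085 0.087 0.115 0.115]
 wood hist (array([ 0,  0, 10, 30,  3,  0,  0,  2, 12, 11,  0,  0,  0,  1,  0,  0,  0,
        0,  1,  0,  1,  0,  0,  1,  0,  0,  1,  0,  0,  0,  0,  6, 29, 30,
        0,  0,  0,  0,  0,  0]), array([-1.00000000e-01, -9.50000000e-02, -9.00000000e-02, -8.50000000e-02,
       -8.00000000e-02, -7.50000000e-02, -7.00000000e-02, -6.50000000e-02,
       -6.00000000e-02, -5.50000000e-02, -5.00000000e-02, -4.50000000e-02,
       -4.00000000e-02, -3.50000000e-02, -3.00000000e-02, -2.50000000e-02,
       -2.00000000e-02, -1.50000000e-02, -1.00000000e-02, -5.00000000e-03,
        8.32667268e-17,  5.00000000e-03,  1.00000000e-02,  1.50000000e-02,
        2.00000000e-02,  2.50000000e-02,  3.00000000e-02,  3.50000000e-02,
        4.00000000e-02,  4.50000000e-02,  5.00000000e-02,  5.50000000e-02,
        6.00000000e-02,  6.50000000e-02,  7.00000000e-02,  7.50000000e-02,
        8.00000000e-02,  8.50000000e-02,  9.
[... 1956 characters left out ...]
.3), 0.09), (np.float64(0.4), 0.01), (np.float64(0.5), 0.09), (np.float64(0.6), 0.09)]
0.6 [(np.float64(-0.1), 0.74), (np.float64(0.0), 0.06), (np.float64(0.1), 0.08), (np.float64(0.2), 0.01), (np.float64(0.3), 0.64), (np.float64(0.4), 0.65), (np.float64(0.5), 0.1), (np.float64(0.6), 0.15)]
0.7 [(np.float64(-0.1), 0.6), (np.float64(0.0), 0.51), (np.float64(0.1), 0.5), (np.float64(0.2), 0.5), (np.float64(0.3), 0.49), (np.float64(0.4), 0.51), (np.float64(0.5), 0.47), (np.float64(0.6), 0.34)]
0.8 [(np.float64(-0.1), -1.0), (np.float64(0.0), -1.0), (np.float64(0.1), -1.0), (np.float64(0.2), -1.0), (np.float64(0.3), -1.0), (np.float64(0.4), -1.0), (np.float64(0.5), -1.0), (np.float64(0.6), -1.0)]
```

```bash
cat > plan.py <<'E'
from h import *
from scipy.spatial.transform import Rotation as R
AZ=np.radians(-164.7); O=np.array([.4953,.3094,.058]); D=np.array([np.cos(AZ),np.sin(AZ),0])
def tgt(tilt=0,az=AZ):
    d=np.array([np.cos(az),np.sin(az),0]);z=np.array([0,0,-1.]); y=np.cross(z,d)
    M=np.stack([d,y,z],1); return R.from_matrix(M)*R.from_rotvec([0,-tilt,0])
def plan(p,Rt):
    s=env.observe(); R0=R.from_quat(s["orientation"])
    print("pos",s["position"].round(4),"q",s["q"].round(2),"w",round(s["gripper_width"],4),"F",s["contact_force"].round(1))
    print("lin",(R0.inv().apply(np.array(p)-s["position"])/.025).round(3),"rot",(np.degrees((R0.inv()*Rt).as_rotvec())/10).round(3))
E
python3 - <<'E'
from plan import *
print(tgt(.785).apply([1,0,0]),tgt(.785).apply([0,0,1]))
g=O+.1055*D; print(g)
plan([g[0],g[1],.15],tgt())
E
```

```text
[-0.6823166  -0.1866607  -0.70682518] [ 0.68177347  0.18651212 -0.70738827]
[0.39353919 0.28156139 0.058     ]
pos [0.2928 0.6355 0.2134] q [ 1.11  0.38  1.73  0.    1.03 -0.03] w 0.0912 F [ 1.1  0.1 -1.1]
lin [ -9.583 -11.169   2.546] rot [-5.000e-03 -2.000e-03 -4.004e+00]
```

>>> send_rows(
  linear=[
    [-1.9,-2.2,0],
    [-3.8,-4.4,0],
    [-5.7,-6.6,0.5],
    [-7.6,-8.8,1],
    [-9.58,-11.17,1.5],
  ],
  rot=[
    [0,0,-0.8],
    [0,0,-1.6],
    [0,0,-2.4],
    [0,0,-3.2],
    [0,0,-4.0],
  ],
  gripper=[0,0,0,0,0],
  force=20,
)

```text
t: 0.72
position: [0.3784, 0.3355, 0.1854]
orientation: [-0.135, 0.991, 0.0, 0.0]
contact_force: [1.0, -0.4, 1.3]
gripper_width: 0.0913
grasp_force: 0.0
```

>>> send_rows(
  linear=[
    [0,0,0],
    [0,0,0],
    [0,0,0],
  ],
  rot=[
    [0,0,0],
    [0,0,0],
    [0,0,0],
  ],
  gripper=[0,0,0],
)

```text
t: 1.1
position: [0.3782, 0.3385, 0.1859]
orientation: [-0.133, 0.991, 0.0, 0.0]
contact_force: [-0.2, 0.7, 0.7]
gripper_width: 0.0908
grasp_force: 0.0
```

Run:
```python
from plan import *
g=O+.1055*D
plan([g[0],g[1],.0395],tgt())
c=env.camera("top");cv2.imwrite("pics/t1.png",cv2.resize(c["color"][130:280,150:350],None,fx=4,fy=4)[...,::-1])
```

```text
pos [0.3782 0.3385 0.1859] q [ 0.68  0.11  2.13  0.    0.89 -1.15] w 0.0908 F [-0.2  0.7  0.7]
lin [ 0.01  -2.358  5.857] rot [ 0.001  0.002 -0.003]
```

View pics/t1.png

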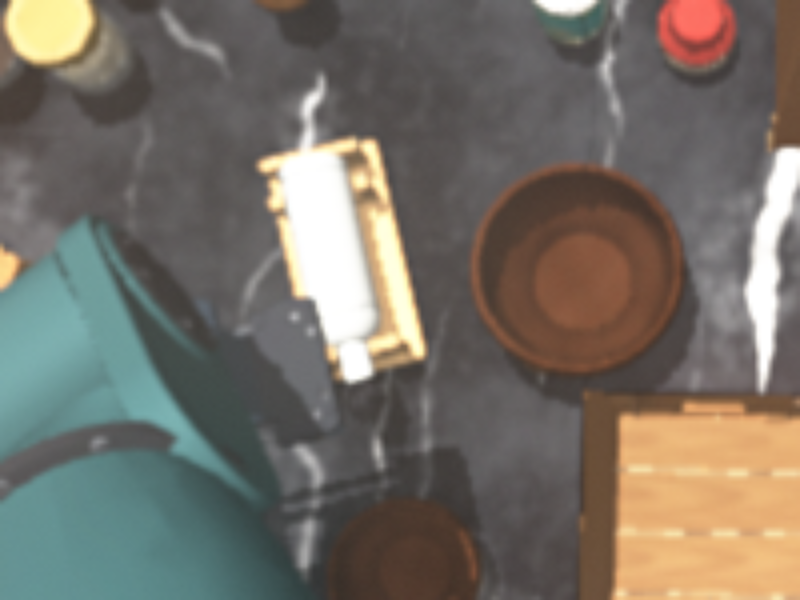

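The picture shows the gripper just left of the spout at about (290,370), and the spout and cradle are undisturbed. I'll move over the spout and then down.

>>> send_rows(
  linear=[
    [0,-1.2,0],
    [0.01,-2.36,0],
    [0.01,-2.36,1.5],
    [0.01,-2.36,3],
    [0.01,-2.36,4.2],
  ],
  rot=[
    [0,0,0],
    [0,0,0],
    [0,0,0],
    [0,0,0],
    [0,0,0],
  ],
  gripper=[0,0,0,0,0],
)

```text
t: 1.78
position: [0.3933, 0.2811, 0.0795]
orientation: [-0.133, 0.991, -0.0, -0.0]
contact_force: [0.3, 0.1, 0.1]
gripper_width: 0.0911
grasp_force: 0.0
```

Run:
```python
from plan import *
g=O+.1055*D
plan([g[0],g[1],.0395],tgt())
```

```text
pos [0.3933 0.2811 0.0795] q [ 0.57  0.26  2.21  0.    0.66 -1.27] w 0.0911 F [0.3 0.1 0.1]
lin [-0.016  0.016  1.6  ] rot [-0.    -0.001  0.   ]
```

>>> send_rows(
  linear=[
    [0,0,0.8],
    [0,0,1.6],
    [0,0,1.6],
    [0,0,1.6],
    [0,0,1.6],
  ],
  rot=[
    [0,0,0],
    [0,0,0],
    [0,0,0],
    [0,0,0],
    [0,0,0],
  ],
  gripper=[0,0,120,150,255],
  force=20,
)

```text
t: 2.4
position: [0.394, 0.2809, 0.0415]
orientation: [-0.133, 0.991, 0.0, 0.001]
contact_force: [-0.8, 0.1, -0.5]
gripper_width: 0.0639
grasp_force: 0.0
```

>>> send_rows(
  linear=[
    [0,0,0],
    [0,0,0],
    [0,0,0],
    [0,0,0],
    [0,0,0],
  ],
  rot=[
    [0,0,0],
    [0,0,0],
    [0,0,0],
    [0,0,0],
    [0,0,0],
  ],
  gripper=[255,255,255,255,255],
)

```text
t: 3.02
position: [0.3936, 0.2803, 0.0407]
orientation: [-0.133, 0.991, -0.0, -0.0]
contact_force: [-0.3, -1.8, 1.1]
gripper_width: 0.0255
grasp_force: 20.0
```

>>> send_rows(
  linear=[
    [0.1,0,0],
    [0.2,0,0],
    [0.3,0,0],
    [0.4,0,0],
    [0.4,0,0],
  ],
  rot=[
    [0,0,0],
    [0,0,0],
    [0,0,0],
    [0,0,0],
    [0,0,0],
  ],
  gripper=[255,255,255,255,255],
)

```text
t: 3.65
position: [0.3837, 0.2777, 0.0408]
orientation: [-0.133, 0.991, -0.0, -0.0]
contact_force: [1.4, 1.4, 3.4]
gripper_width: 0.0256
grasp_force: 20.0
```

>>> send_rows(
  linear=[
    [0.05,0,0],
    [0.1,0,0],
    [0.1,0,0],
  ],
  rot=[
    [0,0,0],
    [0,0,0],
    [0,0,0],
  ],
  gripper=[255,255,255],
)

```text
t: 4.03
position: [0.3814, 0.2771, 0.0408]
orientation: [-0.133, 0.991, 0.0, -0.0]
contact_force: [3.1, 1.0, 1.1]
gripper_width: 0.0255
grasp_force: 20.0
```

>>> send_rows(
  linear=[
    [0.05,0,0],
    [0.1,0,0],
    [0.1,0,0],
  ],
  rot=[
    [0,0,0],
    [0,0,0],
    [0,0,0],
  ],
  gripper=[255,255,255],
)

```text
t: 4.4
position: [0.3807, 0.2771, 0.0411]
orientation: [-0.133, 0.991, 0.001, 0.002]
contact_force: [13.9, -0.3, -6.0]
gripper_width: 0.0255
grasp_force: 20.0
```

>>> send_rows(
  linear=[
    [0.04,0,0],
    [0.08,0,0],
    [0.08,0,0],
  ],
  rot=[
    [0,0,0],
    [0,0,0],
    [0,0,0],
  ],
  gripper=[255,255,255],
)

```text
t: 4.78
position: [0.3804, 0.2773, 0.0416]
orientation: [-0.133, 0.991, 0.001, 0.003]
contact_force: [22.0, 1.7, -11.1]
gripper_width: 0.0248
grasp_force: 20.0
```

The stop is reached: 22 N after 13.6 mm of travel. I'll relax slightly, open and go up.

>>> send_rows(
  linear=[
    [-0.08,0,0],
    [-0.08,0,0],
    [-0.08,0,0],
    [-0.08,0,0],
    [-0.08,0,0],
  ],
  rot=[
    [0,0,0],
    [0,0,0],
    [0,0,0],
    [0,0,0],
    [0,0,0],
  ],
  gripper=[255,0,0,0,0],
)

```text
t: 5.4
position: [0.3788, 0.2763, 0.0406]
orientation: [-0.133, 0.991, -0.0, -0.0]
contact_force: [-0.5, 0.2, -0.1]
gripper_width: 0.0625
grasp_force: 0.0
```

>>> send_rows(
  linear=[
    [0,0,0],
    [0,0,0],
    [0,0,-1.5],
    [0,0,-3],
    [0,0,-4],
  ],
  rot=[
    [0,0,0],
    [0,0,0],
    [0,0,0],
    [0,0,0],
    [0,0,0],
  ],
  gripper=[0,0,0,0,0],
)

```text
t: 6.02
position: [0.3794, 0.2766, 0.1423]
orientation: [-0.133, 0.991, 0.0, 0.001]
contact_force: [-0.5, 0.0, -0.6]
gripper_width: 0.0909
grasp_force: 0.0
```

Run:
```python
from plan import *
g=O+.005*D
plan([g[0],g[1],.0395],tgt())
c=env.camera("scene");cv2.imwrite("pics/s1.png",cv2.resize(c["color"][130:230,200:350],None,fx=5,fy=5)[...,::-1])
W=cloud(c);col=c["color"]
s=(W[...,:2]-O[:2])@D[:2];n=(W[...,:2]-O[:2])@np.array([-D[1],D[0]])
b=(abs(n)<.012)&(W[...,2]>.045)&(W[...,2]<.08)&(col.max(-1)<100)&(s>.06)&(s<.18);print(np.sort(s[b])[[0,2,-3,-1]].round(3))
```

```text
pos [0.3794 0.2766 0.1423] q [ 0.58  0.12  2.23  0.    0.79 -1.26] w 0.0909 F [-0.5  0.  -0.6]
lin [-4.613  0.042  4.119] rot [ 0.002  0.007 -0.004]Traceback (most recent call last):
  File "<stdin>", line 7, in <module>
IndexError: index 2 is out of bounds for axis 0 with size 2
```

View pics/s1.png

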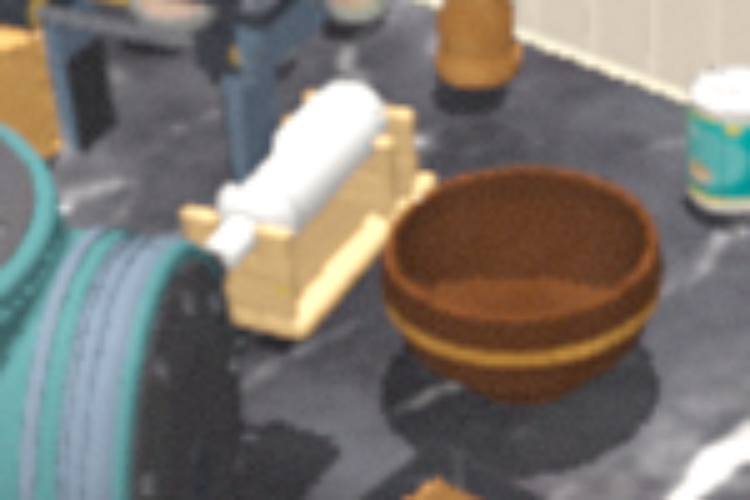

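The picture shows the bottle still seated, with the neck showing at about (232,238) in front of the plate. The arm hides the spout. Next I'll grip the body near its origin.

>>> send_rows(
  linear=[
    [-1.5,0,0],
    [-3.1,0.04,0],
    [-4.61,0.04,0],
    [-4.61,0.04,1],
    [-4.61,0.04,2],
  ],
  rot=[
    [0,0,0],
    [0,0,0],
    [0,0,0],
    [0,0,0],
    [0,0,0],
  ],
  gripper=[0,0,0,0,0],
  force=35,
)

```text
t: 6.7
position: [0.4903, 0.3077, 0.0896]
orientation: [-0.133, 0.991, 0.0, 0.0]
contact_force: [-0.5, 0.1, 0.5]
gripper_width: 0.0913
grasp_force: 0.0
```

Run:
```python
from plan import *
g=O+.005*D
plan([g[0],g[1],.0395],tgt())
c=env.camera("top");W=cloud(c);col=c["color"]
s=(W[...,:2]-O[:2])@D[:2];n=(W[...,:2]-O[:2])@np.array([-D[1],D[0]])
b=(abs(n)<.012)&(W[...,2]>.045)&(W[...,2]<.08)&(col.max(-1)<100)&(s>.06)&(s<.18);x=np.sort(s[b]);print(len(x),x[[0,2,-3,-1]].round(3) if len(x)>4 else "")
```

```text
pos [0.4903 0.3077 0.0896] q [ 0.52  0.37  2.03 -0.    0.74 -1.32] w 0.0913 F [-0.5  0.1  0.5]
lin [-0.012  0.013  2.003] rot [ 0.     0.    -0.006]
0
```

>>> send_rows(
  linear=[
    [0,0,1],
    [0,0,2],
    [0,0,2],
    [0,0,2],
    [0,0,2],
  ],
  rot=[
    [0,0,0],
    [0,0,0],
    [0,0,0],
    [0,0,0],
    [0,0,0],
  ],
  gripper=[0,0,80,110,255],
  force=35,
)

```text
t: 7.38
position: [0.4906, 0.3081, 0.0419]
orientation: [-0.133, 0.991, 0.0, 0.001]
contact_force: [-0.0, 0.4, 0.4]
gripper_width: 0.0642
grasp_force: 0.0
```

>>> send_rows(
  linear=[
    [0,0,0],
    [0,0,0],
    [0,0,0],
    [0,0,0],
    [0,0,0],
  ],
  rot=[
    [0,0,0],
    [0,0,0],
    [0,0,0],
    [0,0,0],
    [0,0,0],
  ],
  gripper=[255,255,255,255,255],
)

```text
t: 8.0
position: [0.4903, 0.3079, 0.0411]
orientation: [-0.133, 0.991, 0.0, 0.0]
contact_force: [-1.6, -0.6, 6.7]
gripper_width: 0.0476
grasp_force: 35.0
```

>>> send_rows(
  linear=[
    [0,0,-0.3],
    [0,0,-0.6],
    [0,0,-1.2],
    [0,0,-1.8],
    [0,0,-2.4],
  ],
  rot=[
    [0,0,0],
    [0,0,0],
    [0,0,0],
    [0,0,0],
    [0,0,0],
  ],
  gripper=[255,255,255,255,255],
)

```text
t: 8.62
position: [0.4899, 0.3077, 0.102]
orientation: [-0.133, 0.991, 0.0, 0.0]
contact_force: [0.7, 1.5, -3.1]
gripper_width: 0.0475
grasp_force: 35.0
```

>>> send_rows(
  linear=[
    [0,0,-1],
    [0,0,-2],
    [0,0,-3],
    [0,0,-4],
    [0,0,-4],
  ],
  rot=[
    [0,0,0],
    [0,0,0],
    [0,0,0],
    [0,0,0],
    [0,0,0],
  ],
  gripper=[255,255,255,255,255],
)

```text
t: 9.25
position: [0.4908, 0.3082, 0.2029]
orientation: [-0.133, 0.991, 0.001, 0.002]
contact_force: [-0.5, -0.2, -4.2]
gripper_width: 0.0475
grasp_force: 35.0
```

Run:
```python
from plan import *
s=env.observe();print(s["moment"],s["q"].round(2))
c=env.camera("top");np.savez("t2.npz",W=cloud(c),col=c["color"])
cv2.imwrite("pics/t2.png",cv2.resize(c["color"][140:290,150:350],None,fx=4,fy=4)[...,::-1])
bc=np.array([.488,.132]); tip=np.array([bc[0],bc[1],.086+.04])
Lg=.135-.005
for tl in (45,):
  Rt=tgt(np.radians(tl)); grasp=tip-Rt.apply([1,0,0])*Lg; tcp=grasp+Rt.apply([0,0,1])*.0188
  print(tl,grasp,tcp); plan(tcp,Rt)
```

```text
[ 0.03268948 -0.00219899 -0.02606482] [ 0.52  0.2   1.99  0.    0.94 -1.32]
45 [0.57666586 0.15625623 0.21792388] [0.58948831 0.15976406 0.20463027]
pos [0.4901 0.3078 0.2014] q [ 0.52  0.21  1.99  0.    0.94 -1.32] w 0.0473 F [ 0.1  0.7 -4.3]
lin [-2.275 -6.758 -0.129] rot [ 0.    -4.492 -0.005]
```

View pics/t2.png

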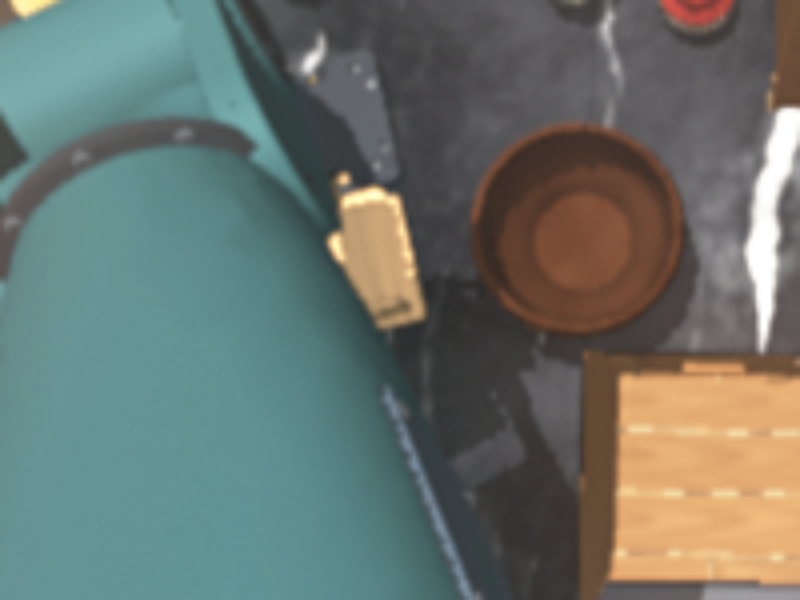

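The bottle is out of the cradle, which now shows empty at about (380,255). Wrist joint 5 has a lower limit of 0.31, so a 45° outward tilt may not be reachable. I'll make a small test tilt in free space and fit a kinematic model to it.

>>> send_rows(
  linear=[
    [0,0,-1],
    [0,0,-2],
    [0,0,-2],
    [0,0,-2],
    [0,0,-2],
  ],
  rot=[
    [0,0,0],
    [0,-0.7,0],
    [0,-1.4,0],
    [0,-2,0],
    [0,-2,0],
  ],
  gripper=[255,255,255,255,255],
)

```text
t: 9.93
position: [0.4882, 0.307, 0.249]
orientation: [-0.131, 0.976, 0.022, 0.171]
contact_force: [0.8, 0.6, -4.0]
gripper_width: 0.0477
grasp_force: 35.0
```

Run:
```python
from h import *
s=env.observe();print(repr(s["q"]),s["position"],s["orientation"],s["gripper_width"])
```

```text
array([ 0.56815475,  0.01508389,  2.13853839, -0.16525008,  0.66350867,
       -1.1560208 ]) [0.48816669 0.30696888 0.24903821] [-0.13114324  0.97632485  0.02247994  0.17054585] 0.047685830745601364
```

```bash
cat > kin.py <<'E'
from plan import *
from scipy.optimize import least_squares
import itertools
data=[([1.1057,.3793,1.7346,0,1.0285,-.0333],[.29282,.63547,.21341],[.2142275,.97678,-.00043,-.0001]),
([.68,.11,2.13,0,.89,-1.15],[.3782,.3385,.1859],None),([.57,.26,2.21,0,.66,-1.27],[.3933,.2811,.0795],None),([.58,.12,2.23,0,.79,-1.26],[.3794,.2766,.1423],None),
([.52,.37,2.03,0,.74,-1.32],[.4903,.3077,.0896],None),([.52,.21,1.99,0,.94,-1.32],[.4901,.3078,.2014],None),
([0.56815475,0.01508389,2.13853839,-0.16525008,0.66350867,-1.1560208],[0.48816669,0.30696888,0.24903821],[-0.13114324,0.97632485,0.02247994,0.17054585])]
Ry=lambda a:R.from_rotvec([0,a,0]);Rz=lambda a:R.from_rotvec([0,0,a])
def fk(q,p,s4=1,s6=1):
    a,L1,L2,e,z0,h,c6=p
    B=Rz(q[0]);F=B*Ry(q[1]+q[2])
    T=F*Rz(s4*q[3])*Ry(q[4])*Rz(s6*q[5]+c6)
    x=B.apply([a,0,z0])+(B*Ry(q[1])).apply([0,0,L1])+F.apply([e,0,L2])+T.apply([0,0,h])
    return x,T
def fitk():
    best=None
    for s4,s6,c in itertools.product((1,-1),(1,-1),(1.57,-1.57,0,3.14)):
        def f(p):
            o=[]
            for q,x,r in data:
                X,T=fk(q,p,s4,s6);w=1 if r else .3;o+=list(w*(X-x))
                if r:o+=list(.3*(T.inv()*R.from_quat(r)).as_rotvec())
            return np.array(o+[1e-3*(p[4]-p[4])])
        r=least_squares(f,[.1,.5,.5,0,.4,.3,c])
        if best is None or r.cost<best[0]:best=(r.cost,r.x,s4,s6)
    return best
LO=np.array([-2.77,-.74,0,-1.06,.31,-3.08]);HI=-np.array([-2.77,-2.19,-2.66,-4.2,-2.87,-3.08])
def ik(x,Rt,p,s4,s6,q0):
    f=lambda q:np.r_[(lambda X,T:np.r_[5*(X-x),(T.inv()*Rt).as_rotvec()])(*fk(q,p,s4,s6))]
    return least_squares(f,np.clip(q0,LO+.02,HI-.02),bounds=(LO+.01,HI-.01))
E
python3 - <<'E'
from kin import *
c,p,s4,s6=fitk();print(c,p.round(4),s4,s6)
for q,x,r in data:print((fk(q,p,s4,s6)[0]-x).round(4),end=" ")
print()
bc=np.array([.488,.132]);tip=np.r_[bc,.126]
q0=np.array(data[-1][0])
for az in range(-250,110,15):
  Rt=tgt(np.radians(45),np.radians(az));x=tip-Rt.apply([1,0,0])*.13+Rt.apply([0,0,1])*.0188
  rs=[ik(x,Rt,p,s4,s6,q) for q in (q0,[.4,.1,2,1.5,.8,-1],[.4,.1,2,-.9,.8,-1],[.4,.1,2,0,1.8,1.5],[.4,.1,2,3,.6,1.5])]
  rs=[r for r in rs if r.cost<1e-6]
  rs.sort(key=lambda r:np.abs(r.x-q0).max())
  print(az,[r.x.round(2).tolist() for r in rs[:2]])
E
```

```text
0.0005705344602398601 [0.019  0.4746 0.6327 0.0697 0.3413 0.1769 1.5708] 1 1
[ 0.0213 -0.0096  0.0052] [ 0.031  -0.0076  0.0031] [ 0.0127 -0.0209  0.0049] [ 0.0199 -0.015  -0.0009] [ 0.0017 -0.026   0.0036] [ 0.0209 -0.0152 -0.0015] [ 0.0047 -0.0136 -0.006 ] 
-250 [[0.3, 0.14, 2.17, -0.96, 1.04, 0.56], [0.3, 0.14, 2.17, -0.96, 1.04, 0.56]]
-235 []
-220 []
-205 []
-190 []
-175 []
-160 []
-145 []
-130 [[0.24, 0.12, 2.2, 1.28, 0.45, 2.99], [0.24, 0.12, 2.2, 1.28, 0.45, 2.99]]
-115 [[0.23, 0.12, 2.2, 1.2, 0.64, 2.87], [0.23, 0.12, 2.2, 1.2, 0.64, 2.87]]
-100 [[0.23, 0.13, 2.19, 1.1, 0.82, 2.75], [0.23, 0.13, 2.19, 1.1, 0.82, 2.75]]
-85 [[0.23, 0.14, 2.18, 1.0, 0.99, 2.63], [0.23, 0.14, 2.18, 1.0, 0.99, 2.63]]
-70 [[0.23, 0.15, 2.17, 0.88, 1.14, 2.5], [0.23, 0.15, 2.17, 0.88, 1.14, 2.5]]
-55 [[0.23, 0.16, 2.16, 0.75, 1.28, 2.36], [0.23, 0.16, 2.16, 0.75, 1.28, 2.36]]
-40 [[0.23, 0.17, 2.15, 0.61, 1.4, 2.21], [0.23, 0.17, 2.15, 0.61, 1.4, 2.21]]
-25 [[0.24, 0.17, 2.14, 0.46, 1.5, 2.05], [0.24, 0.17, 2.14, 0.46, 1.5, 2.05]]
-10 [[0.25, 0.18, 2.13, 0.29, 1.57, 1.88], [0.25, 0.18, 2.13, 0.29, 1.57, 1.88]]
5 [[0.26, 0.18, 2.13, 0.12, 1.61, 1.7], [0.26, 0.18, 2.13, 0.12, 1.61, 1.7]]
20 [[0.27, 0.18, 2.13, -0.06, 1.61, 1.51], [0.27, 0.18, 2.13, -0.06, 1.61, 1.51]]
35 [[0.28, 0.18, 2.13, -0.23, 1.59, 1.33], [0.28, 0.18, 2.13, -0.23, 1.59, 1.33]]
50 [[0.29, 0.18, 2.14, -0.4, 1.53, 1.15], [0.29, 0.18, 2.14, -0.4, 1.53, 1.15]]
65 [[0.29, 0.17, 2.14, -0.56, 1.44, 0.98], [0.29, 0.17, 2.14, -0.56, 1.44, 0.98]]
80 [[0.3, 0.16, 2.15, -0.71, 1.33, 0.83], [0.3, 0.16, 2.15, -0.71, 1.33, 0.83]]
95 [[0.3, 0.15, 2.16, -0.84, 1.19, 0.69], [0.3, 0.15, 2.16, -0.84, 1.19, 0.69]]
```

A 45° tilt with the spout toward the robot is out of range, but with the spout pointing away it is comfortable. I'll refine the model with a lateral offset and check waypoints for azimuth about 30°.

```bash
sed -i 's/a,L1,L2,e,z0,h,c6=p/a,L1,L2,e,z0,h,c6,b=p/; s/B.apply(\[a,0,z0\])/B.apply([a,b,z0])/; s/\.4,\.3,c\])/.4,.3,c,0])/' kin.py
python3 - <<'E'
from kin import *
c,p,s4,s6=fitk();print(c,p.round(4),s4,s6)
for q,x,r in data:print((fk(q,p,s4,s6)[0]-x).round(4),end=" ")
print()
bc=np.array([.488,.132]);tip=np.r_[bc,.126]
for az in (20,30,40,60):
  q=np.array(data[-1][0])
  a0=195.3;print("az",az)
  Rt=tgt(np.radians(45),np.radians(az));xe=tip-Rt.apply([1,0,0])*.13+Rt.apply([0,0,1])*.0188
  for k in np.linspace(0,1,7):
    x=np.array([.488,.307,.27])*(1-k)+np.array([.46,.20,.27])*k
    r=ik(x,tgt(0,np.radians(a0+(az-a0)*k)),p,s4,s6,q);q=r.x;print(" yaw",q.round(2),r.cost<1e-6)
  for k in np.linspace(.25,1,4):
    Rk=tgt(np.radians(45*k),np.radians(az));r=ik(x*(1-k)+xe*k,Rk,p,s4,s6,q);q=r.x;print(" tilt",q.round(2),r.cost<1e-6)
  print(" end",xe, "wrist",(xe-Rt.apply([0,0,1])*p[5]).round(3))
E
```

```text
3.307873522059113e-06 [-0.0077  0.5536  0.6112  0.0407  0.3221  0.2722  1.5708  0.0236] 1 1
[-0.0003  0.0001 -0.    ] [0.0038 0.0007 0.0032] [0.0033 0.0011 0.0016] [-0.0031 -0.0019 -0.0013] [-0.0024 -0.0011 -0.0018] [ 0.0001  0.     -0.0027] [-0.     -0.0001  0.0001] 
az 20
 yaw [ 0.52  0.12  1.95 -0.    1.07 -1.32] True
 yaw [ 0.5   0.1   1.98  0.    1.07 -0.83] True
 yaw [ 0.47  0.08  2.    0.    1.06 -0.35] True
 yaw [0.45 0.05 2.02 0.   1.06 0.14] True
 yaw [0.42 0.03 2.05 0.   1.06 0.62] True
 yaw [0.39 0.01 2.07 0.   1.06 1.1 ] True
 yaw [ 0.36 -0.01  2.09 -0.    1.06  1.58] True
 tilt [ 0.33  0.06  2.06 -0.    1.22  1.55] True
 tilt [ 0.3   0.15  2.03 -0.02  1.36  1.53] True
 tilt [ 0.27  0.24  2.01 -0.05  1.49  1.51] True
 tilt [ 0.24  0.33  1.99 -0.08  1.6   1.49] True
 end [0.3891279  0.0960135  0.20463027] wrist [0.57  0.162 0.397]
az 30
 yaw [ 0.52  0.12  1.95 -0.    1.07 -1.32] True
 yaw [ 0.5   0.1   1.98  0.    1.07 -0.86] True
 yaw [ 0.47  0.08  2.    0.    1.06 -0.4 ] True
 yaw [0.45 0.05 2.02 0.   1.06 0.05] True
 yaw [0.42 0.03 2.05 0.   1.06 0.51] True
 yaw [ 0.39
[... 836 characters left out ...]
[ 0.29  0.33  2.   -0.29  1.56  1.28] True
 end [0.40739873 0.0643675  0.20463027] wrist [0.555 0.188 0.397]
az 60
 yaw [ 0.52  0.12  1.95 -0.    1.07 -1.32] True
 yaw [ 0.5   0.1   1.98  0.    1.07 -0.95] True
 yaw [ 0.47  0.08  2.    0.    1.06 -0.58] True
 yaw [ 0.45  0.05  2.02  0.    1.06 -0.21] True
 yaw [0.42 0.03 2.05 0.   1.06 0.16] True
 yaw [0.39 0.01 2.07 0.   1.06 0.52] True
 yaw [ 0.36 -0.01  2.09 -0.    1.06  0.89] True
 tilt [ 0.36  0.05  2.07 -0.13  1.18  0.95] True
 tilt [ 0.36  0.13  2.05 -0.26  1.28  0.99] True
 tilt [ 0.35  0.21  2.04 -0.37  1.38  1.03] True
 tilt [ 0.33  0.3   2.03 -0.49  1.46  1.07] True
 end [0.43539126 0.04087898 0.20463027] wrist [0.532 0.208 0.397]
```

>>> send_rows(
  linear=[
    [0,0,0],
    [0,0,0],
    [0,0,0],
  ],
  rot=[
    [0,0.7,0],
    [0,1.4,0],
    [0,2,0],
  ],
  gripper=[255,255,255],
)

```text
t: 10.3
position: [0.4904, 0.3081, 0.2506]
orientation: [-0.133, 0.991, 0.0, -0.003]
contact_force: [-0.5, 0.8, -3.4]
gripper_width: 0.0474
grasp_force: 35.0
```

>>> send_rows(
  linear=[
    [0,-0.8,-0.2],
    [0,-1.6,-0.4],
    [0,-2.4,-0.6],
    [0,-3.2,-0.8],
    [0,-4,-0.8],
  ],
  rot=[
    [0,0,0.9],
    [0,0,1.8],
    [0,0,2.7],
    [0,0,3.6],
    [0,0,4.5],
  ],
  gripper=[255,255,255,255,255],
)

```text
t: 10.92
position: [0.5169, 0.2109, 0.2707]
orientation: [0.259, 0.966, -0.0, -0.001]
contact_force: [0.2, 0.2, -4.3]
gripper_width: 0.0473
grasp_force: 35.0
```

>>> send_rows(
  linear=[
    [0,0,0],
    [0,0,0],
    [0,0,0],
    [0,0,0],
    [0,0,0],
  ],
  rot=[
    [0,0,1],
    [0,0,2],
    [0,0,3],
    [0,0,4],
    [0,0,5],
  ],
  gripper=[255,255,255,255,255],
)

```text
t: 11.55
position: [0.5165, 0.2114, 0.2703]
orientation: [0.643, 0.766, -0.001, -0.001]
contact_force: [-0.2, 0.0, -3.8]
gripper_width: 0.0476
grasp_force: 35.0
```

>>> send_rows(
  linear=[
    [0,0,0],
    [0,0,0],
    [0,0,0],
    [0,0,0],
    [0,0,0],
  ],
  rot=[
    [0,0,1],
    [0,0,2],
    [0,0,3],
    [0,0,4],
    [0,0,5],
  ],
  gripper=[255,255,255,255,255],
)

```text
t: 12.18
position: [0.5165, 0.2114, 0.2703]
orientation: [0.906, 0.422, -0.002, -0.001]
contact_force: [0.8, 0.4, -3.3]
gripper_width: 0.0473
grasp_force: 35.0
```

Run:
```python
from plan import *
az=np.radians(50);Rt=tgt(np.pi/4,az);tip=np.array([.488,.132,.150])
plan(tip-Rt.apply([1,0,0])*.13+Rt.apply([0,0,1])*.0188,Rt)
c=env.camera("scene");cv2.imwrite("pics/s2.png",cv2.resize(c["color"][60:260,180:420],None,fx=3,fy=3)[...,::-1])
```

```text
pos [0.5165 0.2114 0.2703] q [0.35 0.09 1.98 0.   1.07 1.04] w 0.0473 F [ 0.8  0.4 -3.3]
lin [-7.372  1.178  1.677] rot [-1.800e-02 -4.489e+00  2.000e-03]
```

View pics/s2.png

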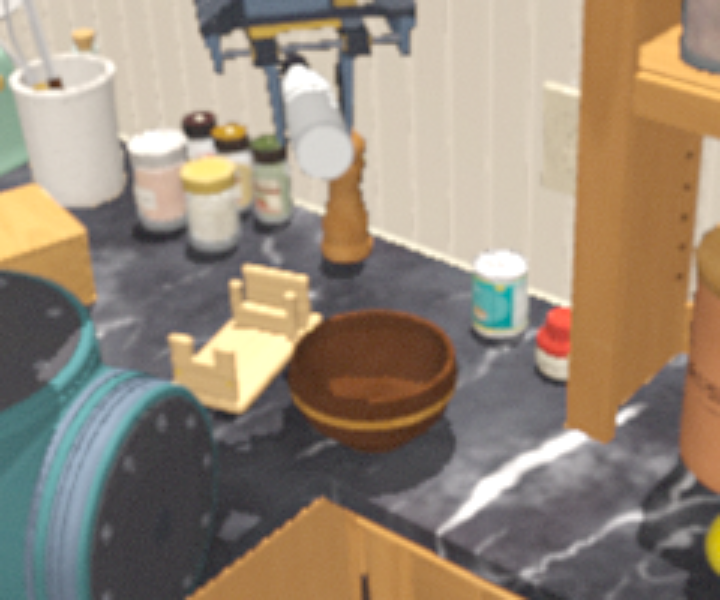

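The bottle is held level at about (320,120) with the spout pointing away. The cradle is empty and the bowl undisturbed. Now I'll translate and tilt.

>>> send_rows(
  linear=[
    [-1.5,0.24,0],
    [-3,0.48,0],
    [-4.5,0.72,0.5],
    [-6,0.95,1],
    [-7.37,1.18,1.68],
  ],
  rot=[
    [0,-0.9,0],
    [0,-1.8,0],
    [0,-2.7,0],
    [0,-3.6,0],
    [0,-4.5,0],
  ],
  gripper=[255,255,255,255,255],
)

```text
t: 12.85
position: [0.4214, 0.0503, 0.2287]
orientation: [0.835, 0.393, -0.349, 0.162]
contact_force: [-0.3, 0.7, -4.9]
gripper_width: 0.0475
grasp_force: 35.0
```

Run:
```python
from plan import *
az=np.radians(50);Rt=tgt(np.pi/4,az);tip=np.array([.488,.132,.126])
plan(tip-Rt.apply([1,0,0])*.13+Rt.apply([0,0,1])*.0188,Rt)
c=env.camera("scene");cv2.imwrite("pics/s3.png",cv2.resize(c["color"][80:260,200:400],None,fx=3.3,fy=3.3)[...,::-1])
W=cloud(c);c2=env.camera("top");W2=cloud(c2)
for n,C,V in(("scene",c,W),("top",c2,W2)):
  dd=V-tip-[0,0,.024];k=(np.linalg.norm(dd,axis=-1)<.05)&(C["color"].max(-1)<80)&(V[...,2]>.105);print(n,k.sum(),V[k].mean(0).round(3) if k.any() else "",np.argwhere(k).mean(0) if k.any() else "", V[k][V[k][:,2].argsort()[:3]].round(3).tolist() if k.any() else "")
  k=(np.hypot(V[...,0]-.488,V[...,1]-.132)<.1)&(abs(V[...,2]-.085)<.006)&(C["color"][...,0].astype(int)-C["color"][...,2]>15)
  if k.sum()>20:
    Q=V[k];A=np.c_[2*Q[:,:2],np.ones(len(Q))];s=np.linalg.lstsq(A,(Q[:,:2]**2).sum(1),rcond=None)[0];print(" rim",s[:2],np.sqrt(s[2]+s[0]**2+s[1]**2))
```

```text
pos [0.4214 0.0503 0.2287] q [ 0.31  0.28  2.01 -0.39  1.56  1.15] w 0.0475 F [-0.3  0.7 -4.9]
lin [ 0.69  -0.058  0.674] rot [0.009 0.026 0.04 ]
scene 20 [0.465 0.113 0.16 ] [159.9 301.3] [[0.471, 0.117, 0.149], [0.47, 0.123, 0.15], [0.475, 0.11, 0.153]]
 rim [0.48860159 0.13025796] 0.07209358826713819
top 0
```

View pics/s3.png

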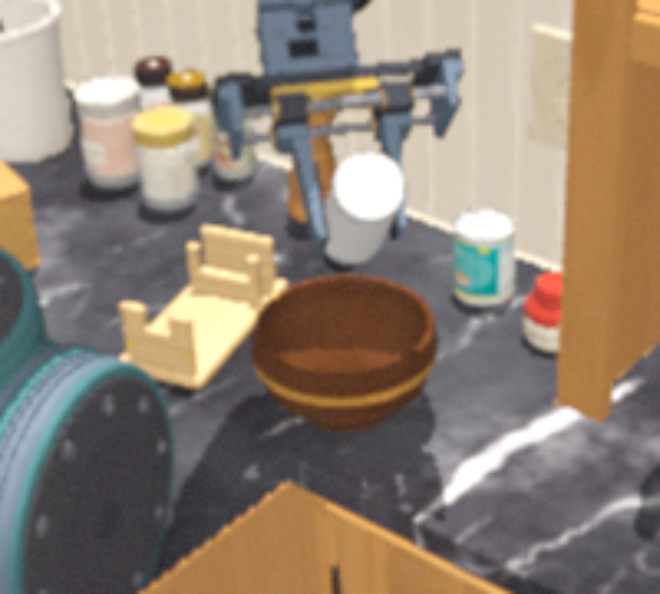

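The tipped bottle is at crop (360,205) above the bowl at (345,345), clear of the shelf. I'll lower to the final height and check the bottle's attitude from its visible tail.

>>> send_rows(
  linear=[
    [0.23,-0.03,0.23],
    [0.46,-0.06,0.45],
    [0.69,-0.06,0.67],
    [0.69,-0.06,0.67],
    [0.69,-0.06,0.67],
  ],
  rot=[
    [0,0,0],
    [0,0,0],
    [0,0.03,0.04],
    [0,0.03,0.04],
    [0,0.03,0.04],
  ],
  gripper=[255,255,255,255,255],
)

```text
t: 13.58
position: [0.4205, 0.0521, 0.205]
orientation: [0.839, 0.39, -0.343, 0.163]
contact_force: [-1.2, 0.3, -3.7]
gripper_width: 0.0476
grasp_force: 35.0
```

Run:
```python
from plan import *
from scipy.optimize import least_squares
s=env.observe();Rt=R.from_quat(s["orientation"]);g=s["position"]-Rt.apply([0,0,.0188])
print("tip DR",g+Rt.apply([.13,0,0]),"axis",Rt.apply([1,0,0]),s["gripper_width"])
c=env.camera("scene");W=cloud(c);col=c["color"]
L=(W-g)@Rt.as_matrix()
m=(col.min(-1)>120)&(np.ptp(col.astype(int),axis=-1)<45)&(np.linalg.norm(L,axis=-1)<.11)
P=L[m];print(m.sum(),np.percentile(P,[1,50,99],axis=0).round(3).tolist())
tail=P[P[:,0]<np.percentile(P[:,0],3)+.006];print("tail",len(tail),tail.mean(0).round(4))
B=P[(P[:,0]>-.06)&(P[:,0]<.04)]
f=lambda p:np.hypot(B[:,1]-p[0]-p[1]*B[:,0],B[:,2]-p[2]-p[3]*B[:,0])-.024
r=least_squares(f,[0,0,0,0],loss="soft_l1",f_scale=.001);print("axis offset/slope y,z (tool)",r.x.round(4),len(B))
k=(np.linalg.norm(L-[.115,0,0],axis=-1)<.04)&(col.max(-1)<80);print("black",k.sum(),np.percentile(L[k],[2,50,98],axis=0).round(3).tolist() if k.any() else "")
# bystanders vs start
for n in("scene","top"):
  D=np.load(n+"0.npz")["col"];
c2=env.camera("top");cv2.imwrite("pics/t4.png",cv2.resize(c2["color"][100:300,190:450],None,fx=3,fy=3)[...,::-1])
```

```text
tip DR [0.48871173 0.13273636 0.12693308] axis [ 0.46000404  0.54239073 -0.7029997 ] 0.047648708245878024
889 [[-0.081, -0.068, -0.099], [-0.037, -0.001, 0.002], [0.036, 0.078, 0.028]]
tail 327 [-0.0771  0.0001  0.0046]
axis offset/slope y,z (tool) [ 0.     -0.0769 -0.0251 -0.4733] 510
black 14 [[0.098, -0.013, 0.007], [0.107, -0.006, 0.015], [0.115, 0.002, 0.017]]
```

View pics/t4.png

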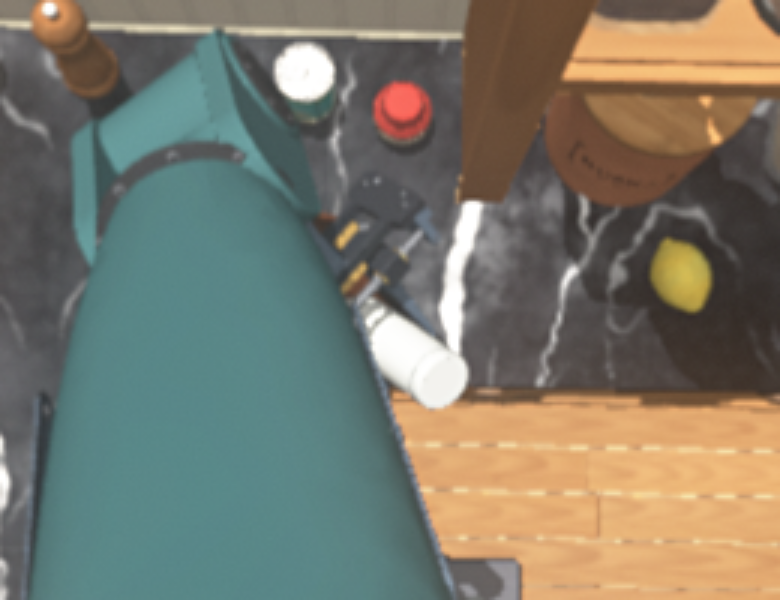

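The top view shows the hand and bottle clear of the shelf. The tin, timer and lemon are where they were. The tip should be about 40 mm above the rim, within a few mm of the bowl's centre. I'll hold briefly and hand in.

>>> send_rows(
  linear=[
    [0,0,0],
    [0,0,0],
    [0,0,0],
    [0,0,0],
  ],
  rot=[
    [0,0,0],
    [0,0,0],
    [0,0,0],
    [0,0,0],
  ],
  gripper=[255,255,255,255],
)

```text
t: 14.18
position: [0.4203, 0.0519, 0.2047]
orientation: [0.839, 0.39, -0.344, 0.163]
contact_force: [0.1, 0.4, -4.4]
gripper_width: 0.0472
grasp_force: 35.0
```

```bash
python3 -c "
from h import *
s=env.observe();print(abs(s['dq']).max(),s['position'],s['contact_force']);print(env.hand_in())"
```

```text
0.0010877481461273749 [0.42028673 0.05194778 0.20470372] [ 0.05069969  0.39649246 -4.41348776]
the job is handed in; nothing more can be done
None
```

The job is handed in, with no verdict returned: the spout was pulled to its stop in the cradle, and the bottle is held steady, tipped about 45° with its tip roughly 40 mm above the middle of the bowl's rim; the arm hid the spout, so its opening rests on the 22 N at the stop and the tip position on the arm's pose, not on a picture.

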